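# Change over the overhead stirrer to the next sample

## Robot

A 7-joint arm with a two-finger parallel gripper is mounted at the origin on the work surface. World frame = base frame: x ahead of the robot, y to its left, z up, the work surface at z = 0. Lengths are in m, angles in rad, forces in N, time in s.
With the tool pointing down it reaches from about 0.425 to 0.925 m from the base axis. Payload 6.8 kg.
Tool frame: the origin (TCP) lies midway between the tips of the shut fingers; the grasp point (between the pads) lies 19 mm behind it; z points along the fingers, y is the line along which they close (so a half turn about z gives the same grasp; the last joint's range is limited). The gripper opens to 85 mm and grips with 20 to 120 N. Pads are 22 mm wide; open, the fingers measure 114 mm over their backs; the gripper's body (76 mm by 85 mm) begins 54 mm behind the grasp point. The pads swing forward as they close: fully open they stand 13 mm farther back than shut.
Start: joints at [1.238, 0.477, 0.022, 1.555, -0.011, 1.109, -0.083], TCP at [0.15, -0.658, 0.231] pointing down, gripper open.
Joint ranges: [-2.96, 2.96], [-0.34, 2.1], [-1.41, 1.46], [0.24, 2.44], [-1.37, 4.51], [0.17, 1.92], [-2.96, 2.96]. Speed limits (rad/s): [2.39, 2.39, 3.14, 3.14, 3.14, 3.14, 3.14].

## Interface

Orientations are given as a rotation vector (axis times angle).
In Python, from bench import get_obs, grab_frame, camera_params, r gives the robot as it stands.
- The arm moves only by the shell command python3 -m jog 'ROWS' [FORCE]. ROWS is JSON, a list of rows, each an object of numbers: "rx", "ry", "rz": the turn, a rotation vector about the world's x, y, z scaled (see below); "x", "y", "z": the shift along the world's x, y, z scaled (see below); "jaw": the opening, from -1 (shut) to 1 (fully open). In form: [{"rx": .., "ry": .., "rz": .., "x": .., "y": .., "z": .., "jaw": ..}, ...]. A call has 1 to 8 rows; each row shifts and turns the commanded pose from where the row before left it; what a row does not reach is not made up. The controller multiplies each number of a shift by 60 mm and each number of a turn by 10 degrees. A row lasts 1/8 s, in which the tool goes at most 62.5 mm and 10.7 degrees, less where a joint would pass 70% of its speed; a pose out of reach is approached as far as the arm can. A call with a number of a shift or a turn outside -1 to 1 is refused whole. A call with a gripper value outside its range is refused whole. The fingers move at their own pace and stop on an object; FORCE is the grip in N (left out, the last holds). Time passes only in rows, so rows that do not move let the fingers close. It gives the time, the measured TCP pose, the force, the opening and the grip force at its end, in the units of the state.
- get_obs(): the state, without advancing time (a new reading comes with each control period).
- grab_frame(name): name is "scene" or "top" or "wrist"; returns the picture (384x512x3 uint8, red, green, blue); there is no depth.
- camera_params(name): a dict with "fx", "fy", "cx", "cy" (pixels), "R" (3x3) and "t" (3): a world point X has camera coordinates R X + t. Camera axes: x right, y down, z forward; pixel columns grow to the right and rows downward; lengths in m; the calibration is good to about 2 mm. A picture is of the moment at which its call begins: read the wrist's pose just before it. camera_params takes no time and is no camera call; for the wrist camera it gives the pose at the moment of the call.
- r.hand_in(): hands the job in; it is judged then, once.
The state is a dict: "clock": time; "joints": joint angles; "qvel": joint speeds; "tau": joint torques, N m; "tcp_pos": TCP position; "orientation": TCP orientation; "contact_force": force on the tool from outside, world axes, zero at the start; "moment": the same for the moment, N m; "grip_width": finger opening in m; "gripper_force": force on a finger pad.
Only numpy, scipy, OpenCV 4.12 (cv2) and the standard library are available. Lean on these libraries where they do the work, as an engineer would, in place of code of your own. Each camera call takes 0.05 s, during which the arm holds its last target. There are 200 camera calls.

## Task

Turn the stirrer's speed knob off first, then lift the stirrer head by its red handle until the pawl catches in the next notch up and leave it hanging there. Clear the white used beakers, the one under the stirrer and all those on the bench, by nesting them upright one in another in the white beaker that stands in the grey wash-up tray, and stand the blue beaker upright under the stirrer with its whole foot on the round black pad. Leave the other things on the bench where they are.

Things in the scene. Friction and masses are not known exactly. Their poses are not given: they have to be found in the camera images.
- stand: fixed lift stand: grey base plate 120 mm wide, 12 thick, from 65 mm along its -x to 130 mm along +x; square column (30 mm, 400 tall), axis 100 mm along +x, with a rack of two brass catch ledges 90 mm apart on its far (+x) face. Origin: on the bench under the pad's centre and the stirrer shaft; z up
- pad (a point): centre of the top of the round black rubber pad (84 mm across, top 15 mm over the bench) on the base plate, straight under the stirrer shaft
- lift (a joint): height of the stirrer head in m: 0 = lower notch (mixing), 0.090 = resting in the next notch. Slides freely up to a stop at 0.120; falls (about 9 N) when let go between notches. White sleeve on the column and, 100 mm to the stand's -x, a white upright motor 50 mm across, 150 to 270 mm over the bench at 0
- lift_grip (a point): middle of the red round lift handle (20 mm across, 70 mm long), which sticks out level from the head's sleeve along the stand's +y; 170 mm over the bench at the lower notch, 90 mm to the side of the column's axis. It moves up and down with the head
- impeller (a point): underside of the impeller (32 mm across), on the shaft axis: 32 mm over the bench at the lower notch, 122 mm at the next
- pawl (a joint): angle of the red sprung pawl behind the column, rad: 0 = nose fully in over a ledge; it is pushed out to about 0.26 by the ramp under a ledge as the head rises and snaps in about 7 mm above the notch's rest, after which the head settles down on it
- ctrl: grey speed controller box, 105 x 85 x 50 mm, fixed; origin under its centre. The speed knob is in the middle of its top
- speed (a joint): angle of the speed knob, rad: 0 = off, at its stop, where the knob's bar lies along the box's own x; it grows as the knob is turned clockwise seen from above. Stiff to about 0.04 N m
- speed_grip (a point): on the axis of the blue speed knob, in the middle of the height of its grip bar (42 mm long, 14 mm wide, 32 mm tall; top of the bar 94 mm over the bench)
- tray: grey wash-up tray, 170 x 140 mm, rim 18 mm high, floor 4 mm thick, fixed; origin under its centre
- base_beaker: white shouldered plastic beaker, 74 mm tall, 130 g: foot 60 mm wide, 77 mm at 49 mm up, then an upright collar 87 mm outside, 81 inside. Flat handle, 14 mm wide, 10 thick, level along its own -x, 43 to 113 mm from the axis, 63 to 73 mm up (grip it at 91). Origin: centre of the underside, z up. Nested in another it sits shoulder on rim, 24 mm higher, at any yaw. Stands in the tray
- run_beaker: white beaker of the same kind, on the pad under the stirrer at the start with the impeller inside it, handle roughly along the stand's -x
- blue: blue beaker of the same kind and size, the next sample's, standing on the bench
- white1: white used beaker of the same kind, standing on the bench; may be absent
- white2: white used beaker of the same kind, standing on the bench; may be absent
- white3: white used beaker of the same kind, standing on the bench; may be absent
- white4: white used beaker of the same kind, standing on the bench; may be absent
- media1: clear bottle with blue cap, 60 mm across; not part of the job; origin under its centre
- media2: amber bottle with blue cap, 60 mm across; not part of the job; origin under its centre
- glass: glass beaker, 66 mm across; not part of the job; origin under its centre
- tipbox: red pipette tip box, 125 x 85 x 62 mm; not part of the job; origin under its centre
- timer: flat white bench timer, 60 x 60 x 18 mm; not part of the job; origin under its centre
- marker: marker pen, 130 mm long; not part of the job; origin under its centre

How it is judged:
On the way, in this order (a step that is already met when the one before it is completed fails the run):
1. the speed knob is turned off (value of joint speed below 0.1 rad), for 0.2 s.
2. the stirrer head is up, its pawl in over the next ledge (value of joint lift above 0.086 m and value of joint pawl below 0.08 rad), for 0.2 s.
At the end, for the whole second after the job is handed in: knob within 0.1 rad of off; head resting on its pawl in the upper notch (lift 86 to 95 mm); every white beaker present nested upright in the one in the tray, axes within 6 mm, at rest; blue beaker upright on the pad, axis within 12 mm of its centre (all of step 2 and value of joint speed below 0.1 rad and value of joint lift below 0.095 m and horizontal distance between each of run_beaker, white1, white2, white3, white4 and base_beaker below 0.006 m and angle between each of run_beaker, white1, white2, white3, white4, base_beaker, blue's own z axis and vertical below 0.06 rad and z of run_beaker in the frame of base_beaker between 0.018 and 0.128 m and linear speed of each of run_beaker, white1, white2, white3, white4, blue below 0.03 m/s and z of white1 in the frame of base_beaker between 0.018 and 0.128 m and z of white2 in the frame of base_beaker between 0.018 and 0.128 m and z of white3 in the frame of base_beaker between 0.018 and 0.128 m and z of white4 in the frame of base_beaker between 0.018 and 0.128 m and horizontal distance between base_beaker and tray below 0.05 m and height (world z) of base_beaker below 0.012 m and horizontal distance between blue and pad below 0.012 m and z of blue in the frame of pad below 0.004 m); the robot touches nothing.
It fails at once if a bystander is knocked over or shoved more than 60 mm (distance of any of media1, media2, glass, tipbox, timer, marker from where it was at the start of the episode above 0.06 m or angle between any of media1, media2, glass, tipbox, timer's own z axis and vertical above 0.7 rad).
Of white1, white2, white3, white4 only 2 to 4 are there at a start; the rules pass over those that are not, and their reading is None.
At some moment in a run one of white1, white2, white3, white4, blue may be knocked a few centimetres aside while the robot is not near it.
It also fails if it takes over 210 s, if anything falls off the work surface, if the arm or the gripper's body presses on something with over 40 N, if the wrist force passes 120 N, or if a joint passes its speed limit or range.

## Working session

There is one attempt and no reset: what is moved stays moved. The work goes in short steps, Python scripts to look and compute and a shell command to move; the robot and the scene stay as the last step left them, time stands still between calls to the robot, and variables do not carry over. Pictures are saved under pics/ and viewed, at most 14 in all, crops included, and the job is handed in when it is done.

```bash
ls; mkdir -p pics
python3 - <<'E'
from bench import get_obs, grab_frame, camera_params
import cv2,numpy as np
o=get_obs();print(o)
for n in("scene","top"):
    f=grab_frame(n);cv2.imwrite(f"pics/{n}0.png",cv2.resize(f[:,:,::-1],(800,600),interpolation=cv2.INTER_CUBIC))
    print(n,camera_params(n))
E
```

```text
pics
{'clock': 0.0, 'joints': array([ 1.23786374,  0.47785256,  0.02233928,  1.55646265, -0.01149075,
        1.10928535, -0.08312905]), 'qvel': array([-5.33344565e-05, -2.43406828e-04,  7.76235510e-04, -1.80950901e-03,
        1.00472827e-03, -1.74880989e-03, -8.37064591e-04]), 'tau': array([ 6.92622743e-04, -5.96452117e+01,  1.60786740e+00, -2.81192029e+01,
        1.23925356e-02,  9.30491136e-03,  9.73416803e-06]), 'tcp_pos': array([ 0.15033607, -0.65743333,  0.2302858 ]), 'orientation': array([-3.1199298e+00, -3.5221111e-01,  5.6357091e-04]), 'contact_force': array([ 0.08612049, -0.26625908, -0.29993814]), 'moment': array([0.00917371, 0.01421445, 0.00243766]), 'gripper_force': 0.0, 'grip_width': 0.08541674060778533}
scene {'fx': 349.17541393601937, 'fy': 349.17541393601937, 'cx': 259.52017184585935, 'cy': 192.0064825007234, 'R': array([[-0.35254003,  0.93578617, -0.00444568],
       [ 0.66369703,  0.24668075, -0.70615498],
       [-0.6597134 , -0.25189848, -0.70804335]]), 't': array([ 0.19673403, -0.33912509,  1.52024756])}
top {'fx': 379.19007846236826, 'fy': 379.19007846236826, 'cx': 258.83781774568814, 'cy': 192.76841515188536, 'R': array([[ 0.01437167, -0.99988245,  0.00534213],
       [-0.98452084, -0.01508381, -0.17461726],
       [ 0.17467731, -0.0027499 , -0.98462189]]), 't': array([0.00506011, 0.63966988, 1.28448123])}
```

View pics/scene0.png

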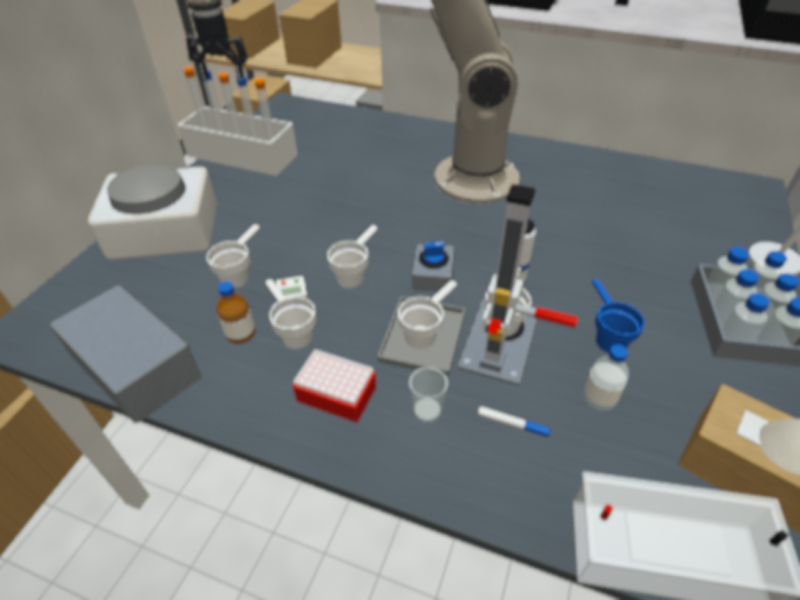

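View pics/top0.png

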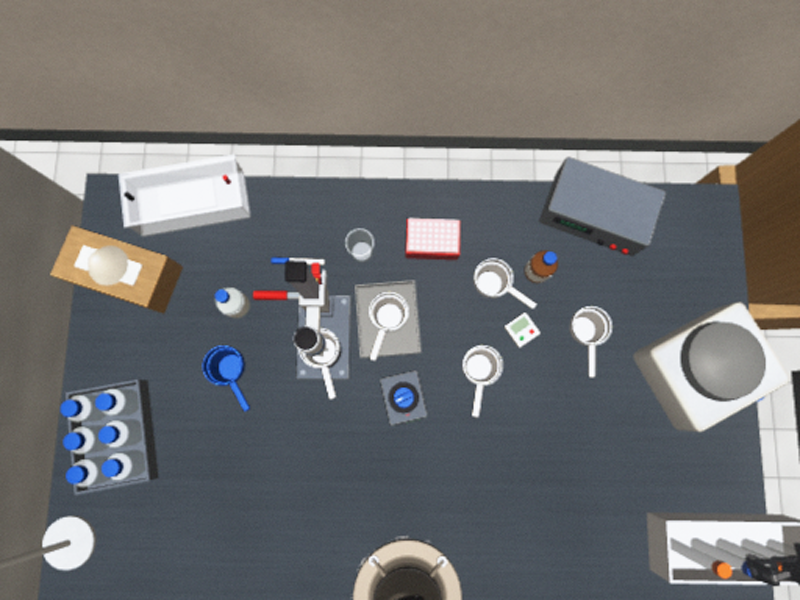

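The scene shows the stand right of centre, the tray, and three white beakers on the bench to the left. The blue beaker is to the right of the stand. In the top view the rims are at about: base (390,312), run (320,349), whites (494,278), (591,326) and (483,366), blue (223,365). The knob is at (403,398).

```bash
cat > h.py <<'E'
import numpy as np,cv2
from bench import get_obs, grab_frame, camera_params
from scipy.spatial.transform import Rotation as Ro
def ray(cam,u,v,z,cp=None):
    c=cp or camera_params(cam);R=np.array(c["R"]);t=np.array(c["t"])
    C=-R.T@t;d=R.T@np.array([(u-c["cx"])/c["fx"],(v-c["cy"])/c["fy"],1])
    return C+d*(z-C[2])/d[2]
def proj(cam,X,cp=None):
    c=cp or camera_params(cam);p=np.array(c["R"])@np.array(X)+c["t"]
    return np.array([c["fx"]*p[0]/p[2]+c["cx"],c["fy"]*p[1]/p[2]+c["cy"]])
def st():
    o=get_obs();R=Ro.from_rotvec(o["orientation"]).as_matrix()
    print("t",round(o["clock"],2),"tcp",np.round(o["tcp_pos"],4),"z",np.round(R[:,2],3),"yang",round(np.degrees(np.arctan2(R[1,1],R[0,1])),1),"w",round(o["grip_width"],4),"F",np.round(o["contact_force"],1));return o
E
python3 - <<'E'
from h import *
f=cv2.imread("pics/top0.png")
s=1.5625
f0=grab_frame("top")[:,:,::-1]
cv2.imwrite("pics/topc.png",cv2.resize(f0[150:285,125:395],(800,400),interpolation=cv2.INTER_CUBIC))
P=dict(base=((390,312),(374,358),.078,.072),run=((320,349),(333,396),.089,.083),A=((494,278),(534,304),.074,.068),B=((591,326),(592,374),.074,.068),C=((483,366),(477,414),.074,.068),blue=((223,365),(246,408),.074,.068))
for k,(a,b,z,zb) in P.items():
    p=ray("top",a[0]/s,a[1]/s,z);q=ray("top",b[0]/s,b[1]/s,zb);d=q-p
    print(k,np.round(p,3),"h",np.round(np.hypot(*d[:2]),3),"ang",np.round(np.degrees(np.arctan2(d[1],d[0])),1),"r",np.hypot(*p[:2]).round(3))
print("knob",ray("top",403/s,397/s,.094))
print("handle",ray("top",255/s,295/s,.18),ray("top",288/s,295/s,.18))
print([ray("top",a/s,b/s,.012)[:2].round(3) for a,b in((298,378),(348,378),(350,296))])
E
```

```text
base [0.611 0.046 0.078] h 0.107 ang 161.9 r 0.613
run [0.525 0.197 0.089] h 0.105 ang -162.8 r 0.561
A [ 0.692 -0.186  0.074] h 0.107 ang -122.3 r 0.717
B [ 0.587 -0.4    0.074] h 0.106 ang 179.9 r 0.71
C [ 0.495 -0.16   0.074] h 0.104 ang 172.8 r 0.52
blue [0.489 0.409 0.074] h 0.107 ang -149.4 r 0.637
knob [0.42489286 0.01473499 0.094     ]
handle [0.62579629 0.32166652 0.18      ] [0.62683637 0.25403539 0.18      ]
[array([0.466, 0.255]), array([0.467, 0.141]), array([0.658, 0.142])]
```

View pics/topc.png

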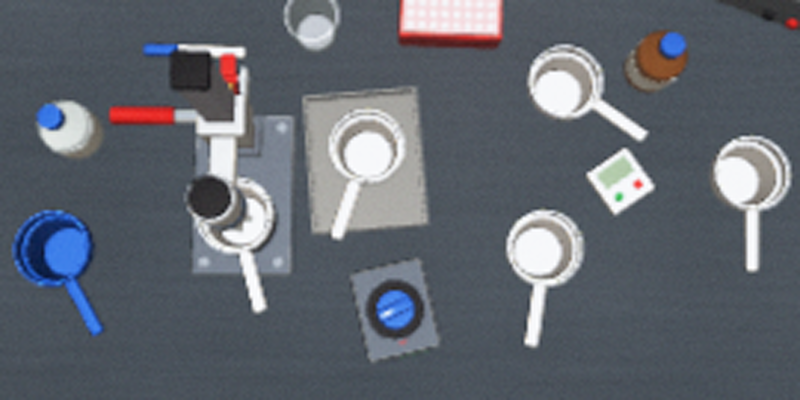

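The crop confirms the layout. The stand's yaw is about 0 with its origin near (0.529, 0.198). The box's x axis is at about 12° and the knob bar at about -63°, so the knob needs about 75° counter-clockwise.

```bash
python3 -m jog '[{"x":0.7,"y":0.7,"rz":0.8},{"x":0.7,"y":0.7,"rz":0.8},{"x":0.7,"y":0.7,"rz":0.8},{"x":0.7,"y":0.7,"rz":0.8},{"x":0.7,"y":0.7,"rz":0.8},{"x":0.7,"y":0.7,"rz":0.8},{"x":0.7,"y":0.7,"rz":0.8},{"y":0.9,"rz":0.8}]' && python3 -m jog '[{"y":0.9,"rz":0.8},{"y":0.9,"rz":0.8},{"y":0.9,"rz":0.8},{"y":0.9,"rz":0.8},{"y":0.9,"rz":0.8},{"x":-0.2,"y":0.2},{}]'
python3 - <<'E'
from h import *
o=st();cp=camera_params("wrist");f=grab_frame("wrist")[:,:,::-1]
cv2.imwrite("pics/w1.png",f);print(cp,proj("wrist",[.425,.015,.094],cp))
E
```

```text
t 0.15 tcp [ 0.1503 -0.6576  0.2306] z [-0.     0.001 -1.   ] yang -77.1 w 0.0856 F [ 0.2 -0.1 -1.1]
{'fx': 310.0037543730148, 'fy': 310.0037543730148, 'cx': 259.72964722767796, 'cy': 191.53959544021254, 'R': array([[ 0.22296346, -0.97482479, -0.00198246],
       [-0.92483207, -0.21217108,  0.31570411],
       [-0.30817681, -0.06855704, -0.94885562]]), 't': array([-0.67460952, -0.04019776,  0.38158361])} [-889.65074096 -594.65817227]validation failed for argument at $[0]...
```

View pics/w1.png

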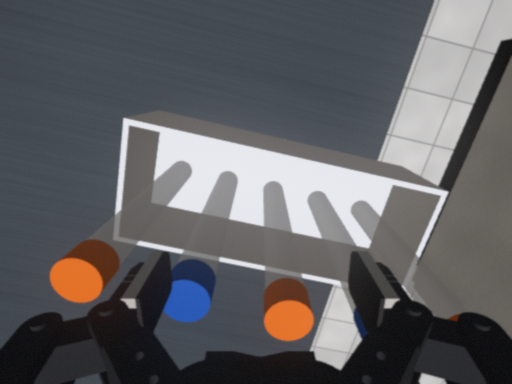

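The picture shows the tube rack just below the open fingers, so I'll rise before moving off. The call was refused on row 0, probably because every field has to be present.

```bash
python3 -m jog '[{"rx":0,"ry":0,"rz":0,"x":0,"y":0,"z":1,"jaw":1},{"rx":0,"ry":0,"rz":0.8,"x":0.7,"y":0.7,"z":0,"jaw":1},{"rx":0,"ry":0,"rz":0.8,"x":0.7,"y":0.7,"z":0,"jaw":1},{"rx":0,"ry":0,"rz":0.8,"x":0.7,"y":0.7,"z":0,"jaw":1},{"rx":0,"ry":0,"rz":0.8,"x":0.7,"y":0.7,"z":0,"jaw":1},{"rx":0,"ry":0,"rz":0.8,"x":0.7,"y":0.7,"z":0,"jaw":1},{"rx":0,"ry":0,"rz":0.8,"x":0.7,"y":0.7,"z":0,"jaw":1},{"rx":0,"ry":0,"rz":0.8,"x":0.7,"y":0.7,"z":0,"jaw":1}]' && python3 -m jog '[{"rx":0,"ry":0,"rz":0.8,"x":0,"y":0.9,"z":0,"jaw":1},{"rx":0,"ry":0,"rz":0.8,"x":0,"y":0.9,"z":0,"jaw":1},{"rx":0,"ry":0,"rz":0.8,"x":0,"y":0.9,"z":0,"jaw":1},{"rx":0,"ry":0,"rz":0.8,"x":0,"y":0.9,"z":0,"jaw":1},{"rx":0,"ry":0,"rz":0.8,"x":0,"y":0.9,"z":0,"jaw":1},{"rx":0,"ry":0,"rz":0.8,"x":0,"y":0.9,"z":0,"jaw":1},{"rx":0,"ry":0,"rz":0,"x":-0.2,"y":0.2,"z":-1,"jaw":1},{"rx":0,"ry":0,"rz":0,"x":0,"y":0,"z":0,"jaw":1}]'
python3 - <<'E'
from h import *
o=st();cp=camera_params("wrist");f=grab_frame("wrist")[:,:,::-1]
cv2.imwrite("pics/w2.png",f);print(proj("wrist",[.425,.015,.094],cp));print(cp)
E
```

```text
clock: 1.2
tcp_pos: [0.4455, -0.3626, 0.2914]
orientation: [2.587, 1.782, -0.0]
contact_force: [0.3, -1.2, -1.1]
grip_width: 0.0856
gripper_force: 0.0
clock: 2.2
tcp_pos: [0.4285, -0.0275, 0.2283]
orientation: [-1.637, -2.673, 0.007]
contact_force: [0.2, -0.6, -0.1]
grip_width: 0.0855
gripper_force: 0.0
t 2.2 tcp [ 0.4285 -0.0275  0.2283] z [-0.009  0.    -1.   ] yang 27.0 w 0.0855 F [ 0.2 -0.6 -0.1]
[277.88674013 137.52017076]
{'fx': 310.0037543730148, 'fy': 310.0037543730148, 'cx': 259.72964722767796, 'cy': 191.53959544021254, 'R': array([[ 0.89073174,  0.45448874, -0.00607889],
       [ 0.43335764, -0.84513173,  0.31297525],
       [ 0.13710627, -0.28141132, -0.94974183]]), 't': array([-0.36862574, -0.24906052,  0.3114947 ])}
```

View pics/w2.png

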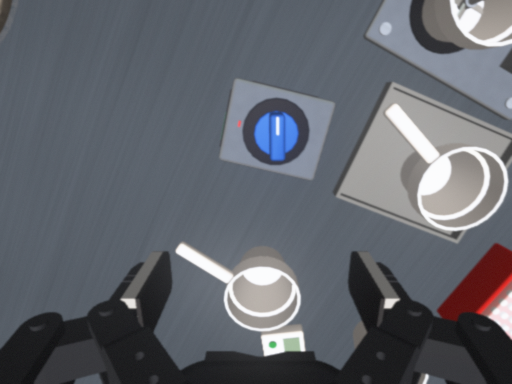

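The knob bar runs straight up the image, centred at (277,136), with its mark at the top. The red "off" dot is to the left at (239,123), so it needs about 80° counter-clockwise. My position estimate agrees.

```bash
python3 -m jog '[{"rx":0,"ry":0,"rz":0,"x":-0.06,"y":0.7,"z":0,"jaw":0},{"rx":0,"ry":0,"rz":0,"x":0,"y":0,"z":-0.9,"jaw":0},{"rx":0,"ry":0,"rz":0,"x":0,"y":0,"z":-0.9,"jaw":0},{"rx":0,"ry":0,"rz":0,"x":0,"y":0,"z":-0.85,"jaw":0},{"rx":0,"ry":0,"rz":0,"x":0,"y":0,"z":0,"jaw":-1},{"rx":0,"ry":0,"rz":0,"x":0,"y":0,"z":0,"jaw":-1},{"rx":0,"ry":0,"rz":0,"x":0,"y":0,"z":0,"jaw":-1},{"rx":0,"ry":0,"rz":0,"x":0,"y":0,"z":0,"jaw":-1}]' 40; python3 -c "
from h import *
st()"
```

```text
clock: 3.25
tcp_pos: [0.4251, 0.011, 0.0725]
orientation: [-1.646, -2.671, 0.012]
contact_force: [-6.5, -3.2, -19.9]
grip_width: 0.013
gripper_force: 39.3
t 3.25 tcp [0.4251 0.011  0.0725] z [-0.008 -0.004 -1.   ] yang 26.7 w 0.013 F [ -6.5  -3.2 -19.9]
```

```bash
python3 -m jog '[{"rx":0,"ry":0,"rz":0.9,"x":0,"y":0,"z":0,"jaw":-1},{"rx":0,"ry":0,"rz":0.9,"x":0,"y":0,"z":0,"jaw":-1},{"rx":0,"ry":0,"rz":0.9,"x":0,"y":0,"z":0,"jaw":-1},{"rx":0,"ry":0,"rz":0.9,"x":0,"y":0,"z":0,"jaw":-1},{"rx":0,"ry":0,"rz":0.9,"x":0,"y":0,"z":0,"jaw":-1},{"rx":0,"ry":0,"rz":0.9,"x":0,"y":0,"z":0,"jaw":-1},{"rx":0,"ry":0,"rz":0.9,"x":0,"y":0,"z":0,"jaw":-1},{"rx":0,"ry":0,"rz":0.9,"x":0,"y":0,"z":0,"jaw":-1}]'; python3 -c "
from h import *
o=st();print(o['moment'],o['joints'])"
```

```text
clock: 4.25
tcp_pos: [0.4272, 0.015, 0.0727]
orientation: [0.25, -3.129, -0.004]
contact_force: [-1.6, 12.2, -33.6]
grip_width: 0.0129
gripper_force: 39.1
t 4.25 tcp [0.4272 0.015  0.0727] z [-0.002  0.002 -1.   ] yang 99.1 w 0.0129 F [ -1.6  12.2 -33.6]
[ 2.77720482  0.23456497 -0.12257149] [ 0.58887855  0.47680318 -0.91054409  2.21070906  0.58202313  0.7133576
  1.00407614]
```

```bash
python3 -m jog '[{"rx":0,"ry":0,"rz":0.3,"x":0,"y":0,"z":0,"jaw":-1},{"rx":0,"ry":0,"rz":0.3,"x":0,"y":0,"z":0,"jaw":-1},{"rx":0,"ry":0,"rz":0.2,"x":0,"y":0,"z":0,"jaw":-1},{"rx":0,"ry":0,"rz":0,"x":0,"y":0,"z":0,"jaw":-1}]'; python3 -c "
from h import *
o=st();print(o['moment'])"
```

```text
clock: 4.75
tcp_pos: [0.4274, 0.0153, 0.0728]
orientation: [0.456, -3.106, -0.006]
contact_force: [-1.7, 12.6, -31.1]
grip_width: 0.0135
gripper_force: 51.6
t 4.75 tcp [0.4274 0.0153 0.0728] z [-0.003  0.004 -1.   ] yang 106.7 w 0.0135 F [ -1.7  12.6 -31.1]
[ 2.73718292  0.31241319 -1.08167542]
```

The reaction moment on z jumped to -1.1 N m at about 12° bar angle, so the knob is at its stop. Next I release it and go round by the robot side to the lift handle.

```bash
python3 -m jog '[{"rx":0,"ry":0,"rz":0,"x":0,"y":0,"z":0,"jaw":0},{"rx":0,"ry":0,"rz":0,"x":0,"y":0,"z":0,"jaw":0},{"rx":0,"ry":0,"rz":0,"x":0,"y":0,"z":0.95,"jaw":0},{"rx":0,"ry":0,"rz":-0.5,"x":0,"y":0,"z":1,"jaw":0},{"rx":0,"ry":0,"rz":-1,"x":0,"y":0,"z":1,"jaw":0},{"rx":0,"ry":0,"rz":-1,"x":0,"y":0,"z":1,"jaw":0},{"rx":0,"ry":0,"rz":-1,"x":0,"y":0.9,"z":0,"jaw":0},{"rx":0,"ry":0,"rz":-1,"x":0,"y":0.9,"z":0,"jaw":0}]'
python3 -m jog '[{"rx":0,"ry":0,"rz":-1,"x":0,"y":0.9,"z":0,"jaw":0},{"rx":0,"ry":0,"rz":-1,"x":0,"y":0.9,"z":0,"jaw":0},{"rx":0,"ry":0,"rz":-1,"x":0,"y":0.9,"z":0,"jaw":0},{"rx":0,"ry":0,"rz":-1,"x":0,"y":0,"z":0,"jaw":0},{"rx":0,"ry":0,"rz":-1,"x":0,"y":0,"z":0,"jaw":0},{"rx":0,"ry":0,"rz":-1,"x":0.8,"y":0,"z":0,"jaw":0},{"rx":0,"ry":0,"rz":0,"x":0.8,"y":0,"z":0,"jaw":0},{"rx":0,"ry":0,"rz":0,"x":0,"y":0,"z":0,"jaw":0}]'
python3 - <<'E'
from h import *
o=st();cp=camera_params("wrist");f=grab_frame("wrist")[:,:,::-1]
cv2.imwrite("pics/w3.png",f);print(proj("wrist",[.628,.253,.170],cp),proj("wrist",[.628,.323,.170],cp));print(o['joints'])
c=grab_frame("top")[:,:,::-1]; cv2.imwrite("pics/t3.png",c)
E
```

```text
clock: 5.75
tcp_pos: [0.431, 0.1044, 0.3121]
orientation: [0.687, 3.06, -0.002]
contact_force: [1.0, -0.5, -0.5]
grip_width: 0.0428
gripper_force: 0.0
clock: 6.75
tcp_pos: [0.5307, 0.2392, 0.3107]
orientation: [2.029, 2.398, 0.004]
contact_force: [-1.1, 0.5, 0.2]
grip_width: 0.0429
gripper_force: 0.0
t 6.75 tcp [0.5307 0.2392 0.3107] z [ 0.001  0.002 -1.   ] yang 9.5 w 0.0429 F [-1.1  0.5  0.2]
[361.10515563 180.61204926] [382.23160683 105.63437929]
[ 0.18827917  0.40202421 -0.94735121  1.64051116  0.33850778  1.27224444
 -0.65553695]
```

View pics/w3.png

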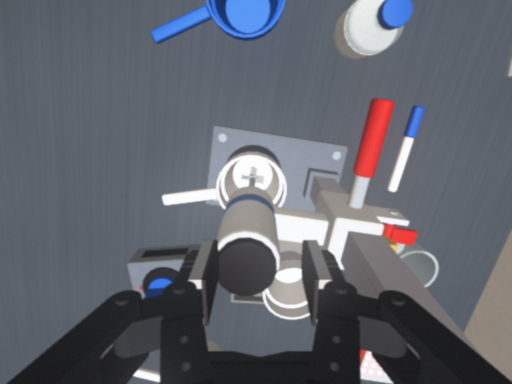

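The handle's axis runs from (361,178) to (381,100), matching the prediction.

```bash
python3 -m jog '[{"rx":0,"ry":0,"rz":-0.5,"x":0,"y":0.82,"z":0,"jaw":0.5},{"rx":0,"ry":0,"rz":-0.45,"x":0.8,"y":0,"z":0,"jaw":0.5},{"rx":0,"ry":0,"rz":0,"x":0.82,"y":0,"z":0,"jaw":0.5},{"rx":0,"ry":0,"rz":0,"x":0,"y":0,"z":-0.8,"jaw":0.5},{"rx":0,"ry":0,"rz":0,"x":0,"y":0,"z":-0.8,"jaw":0.5},{"rx":0,"ry":0,"rz":0,"x":0,"y":0,"z":0,"jaw":0.5}]'; python3 -c "
from h import *
st()"
```

```text
clock: 7.6
tcp_pos: [0.6219, 0.2883, 0.2114]
orientation: [-2.213, -2.227, 0.009]
contact_force: [0.0, 0.1, 1.3]
grip_width: 0.0644
gripper_force: 0.0
t 7.6 tcp [0.6219 0.2883 0.2114] z [-0.005 -0.003 -1.   ] yang 0.4 w 0.0644 F [0.  0.1 1.3]
```

```bash
python3 -m jog '[{"rx":0,"ry":0,"rz":0,"x":0.1,"y":0,"z":-0.5,"jaw":0.5},{"rx":0,"ry":0,"rz":0,"x":0,"y":0,"z":-0.5,"jaw":0.5},{"rx":0,"ry":0,"rz":0,"x":0,"y":0,"z":0,"jaw":-1},{"rx":0,"ry":0,"rz":0,"x":0,"y":0,"z":0,"jaw":-1},{"rx":0,"ry":0,"rz":0,"x":0,"y":0,"z":0,"jaw":-1},{"rx":0,"ry":0,"rz":0,"x":0,"y":0,"z":0,"jaw":-1},{"rx":0,"ry":0,"rz":0,"x":0,"y":0,"z":0,"jaw":-1}]' 80; python3 -c "
from h import *
st()"
```

```text
clock: 8.48
tcp_pos: [0.6264, 0.2913, 0.1571]
orientation: [-2.211, -2.228, 0.005]
contact_force: [-14.6, -4.7, 12.3]
grip_width: 0.0174
gripper_force: 77.8
t 8.47 tcp [0.6264 0.2913 0.1571] z [-0.004 -0.001 -1.   ] yang 0.4 w 0.0174 F [-14.6  -4.7  12.3]
```

```bash
python3 -m jog '[{"rx":0,"ry":0,"rz":0,"x":0,"y":0,"z":0.25,"jaw":-1},{"rx":0,"ry":0,"rz":0,"x":0,"y":0,"z":0.25,"jaw":-1},{"rx":0,"ry":0,"rz":0,"x":0,"y":0,"z":0.25,"jaw":-1},{"rx":0,"ry":0,"rz":0,"x":0,"y":0,"z":0.25,"jaw":-1},{"rx":0,"ry":0,"rz":0,"x":0,"y":0,"z":0.25,"jaw":-1},{"rx":0,"ry":0,"rz":0,"x":0,"y":0,"z":0.25,"jaw":-1},{"rx":0,"ry":0,"rz":0,"x":0,"y":0,"z":0.2,"jaw":-1},{"rx":0,"ry":0,"rz":0,"x":0,"y":0,"z":0,"jaw":-1}]'; python3 -c "
from h import *
st()"
```

```text
clock: 9.48
tcp_pos: [0.6263, 0.2913, 0.2565]
orientation: [-2.209, -2.228, 0.006]
contact_force: [-6.6, 1.1, -7.5]
grip_width: 0.0175
gripper_force: 79.4
t 9.47 tcp [0.6263 0.2913 0.2565] z [-0.005  0.    -1.   ] yang 0.5 w 0.0175 F [-6.6  1.1 -7.5]
```

```bash
python3 -m jog '[{"rx":0,"ry":0,"rz":0,"x":0,"y":0,"z":0.1,"jaw":-1},{"rx":0,"ry":0,"rz":0,"x":0,"y":0,"z":0,"jaw":-1},{"rx":0,"ry":0,"rz":0,"x":0,"y":0,"z":-0.15,"jaw":-1},{"rx":0,"ry":0,"rz":0,"x":0,"y":0,"z":-0.1,"jaw":-1},{"rx":0,"ry":0,"rz":0,"x":0,"y":0,"z":0,"jaw":-1}]'; python3 -c "
from h import *
st()"
```

```text
clock: 10.1
tcp_pos: [0.6263, 0.2913, 0.2471]
orientation: [-2.209, -2.228, 0.006]
contact_force: [-7.9, 0.5, -6.1]
grip_width: 0.0176
gripper_force: 79.9
t 10.1 tcp [0.6263 0.2913 0.2471] z [-0.006  0.    -1.   ] yang 0.5 w 0.0176 F [-7.9  0.5 -6.1]
```

```bash
python3 -m jog '[{"rx":0,"ry":0,"rz":0,"x":0,"y":0,"z":-0.06,"jaw":-1},{"rx":0,"ry":0,"rz":0,"x":0,"y":0,"z":0,"jaw":-1}]'; python3 -c "
from h import *
st()"
```

```text
clock: 10.35
tcp_pos: [0.6264, 0.2913, 0.2466]
orientation: [-2.211, -2.228, 0.005]
contact_force: [-13.9, -4.4, 8.1]
grip_width: 0.0173
gripper_force: 81.4
t 10.35 tcp [0.6264 0.2913 0.2466] z [-0.004 -0.    -1.   ] yang 0.5 w 0.0173 F [-13.9  -4.4   8.1]
```

The upward force reappeared, so the pawl is carrying the head. Now release, retreat and go to the run beaker's handle.

```bash
python3 -m jog '[{"rx":0,"ry":0,"rz":0,"x":0,"y":0,"z":0,"jaw":0.5},{"rx":0,"ry":0,"rz":0,"x":0,"y":0,"z":0,"jaw":0.5},{"rx":0,"ry":0,"rz":0,"x":0,"y":0,"z":0.8,"jaw":0.3},{"rx":0,"ry":0,"rz":0,"x":0,"y":0.2,"z":0.9,"jaw":0},{"rx":0,"ry":0,"rz":1,"x":-0.9,"y":0.2,"z":0,"jaw":0},{"rx":0,"ry":0,"rz":1,"x":-0.9,"y":0,"z":0,"jaw":0},{"rx":0,"ry":0,"rz":1,"x":-0.9,"y":0,"z":0,"jaw":0},{"rx":0,"ry":0,"rz":1,"x":-0.6,"y":0,"z":0,"jaw":0}]'
python3 -m jog '[{"rx":0,"ry":0,"rz":1,"x":0,"y":-0.5,"z":0,"jaw":0},{"rx":0,"ry":0,"rz":1,"x":0,"y":-0.5,"z":0,"jaw":0},{"rx":0,"ry":0,"rz":1,"x":0,"y":-0.5,"z":0,"jaw":0},{"rx":0,"ry":0,"rz":1,"x":0,"y":-0.5,"z":0,"jaw":0},{"rx":0,"ry":0,"rz":1,"x":0,"y":-0.4,"z":-0.8,"jaw":0},{"rx":0,"ry":0,"rz":1,"x":0,"y":0,"z":-0.8,"jaw":0},{"rx":0,"ry":0,"rz":0.6,"x":0,"y":0,"z":-0.6,"jaw":0},{"rx":0,"ry":0,"rz":0,"x":0,"y":0,"z":0,"jaw":0}]'
python3 - <<'E'
from h import *
o=st();cp=camera_params("wrist");f=grab_frame("wrist")[:,:,::-1]
cv2.imwrite("pics/w4.png",f);print(proj("wrist",[.438,.170,.088],cp),proj("wrist",[.417,.164,.088],cp),proj("wrist",[.525,.197,.089],cp))
E
```

```text
clock: 11.35
tcp_pos: [0.4299, 0.3146, 0.3461]
orientation: [1.309, 2.854, 0.002]
contact_force: [0.9, -0.1, 0.1]
grip_width: 0.0424
gripper_force: 0.0
clock: 12.35
tcp_pos: [0.4312, 0.1693, 0.2119]
orientation: [0.444, -3.106, -0.0]
contact_force: [0.4, -0.5, 0.3]
grip_width: 0.0428
gripper_force: 0.0
t 12.35 tcp [0.4312 0.1693 0.2119] z [-0.004 -0.    -1.   ] yang 106.3 w 0.0428 F [ 0.4 -0.5  0.3]
[258.79552819 189.8076164 ] [258.91298076 166.30758715] [260.42899518 277.13451643]
```

View pics/w4.png

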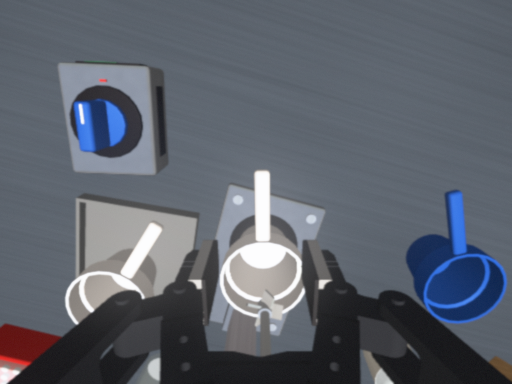

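The handle end is at (262,172) and the rim centre is near (263,275). The knob bar points at its off mark.

Run:
```python
from h import *
for p,z in(((262,172),.088),((264,240),.088),((263,275),.089)): print(ray("wrist",*p,z))
a=ray("wrist",262,172,.088);b=ray("wrist",264,240,.088);print(np.degrees(np.arctan2(*(a-b)[1::-1])))
```

```text
[0.42303026 0.1693806  0.088     ]
[0.48747439 0.19028353 0.088     ]
[0.5246357  0.20020258 0.089     ]
-162.02914610911265
```

```bash
python3 -m jog '[{"rx":0,"ry":0,"rz":0.1,"x":0.2,"y":0.1,"z":-0.8,"jaw":0},{"rx":0,"ry":0,"rz":0,"x":0,"y":0,"z":-0.8,"jaw":0},{"rx":0,"ry":0,"rz":0,"x":0,"y":0,"z":-0.8,"jaw":0},{"rx":0,"ry":0,"rz":0,"x":0,"y":0,"z":0,"jaw":0},{"rx":0,"ry":0,"rz":0,"x":0,"y":0,"z":0,"jaw":-1},{"rx":0,"ry":0,"rz":0,"x":0,"y":0,"z":0,"jaw":-1},{"rx":0,"ry":0,"rz":0,"x":0,"y":0,"z":0,"jaw":-1},{"rx":0,"ry":0,"rz":0,"x":0,"y":0,"z":0,"jaw":-1}]' 80;  python3 -c "
from h import *
st()"
```

```text
clock: 13.4
tcp_pos: [0.4453, 0.1766, 0.071]
orientation: [-0.471, 3.103, 0.001]
contact_force: [-1.4, -0.3, 7.7]
grip_width: 0.0122
gripper_force: 79.4
t 13.4 tcp [0.4453 0.1766 0.071 ] z [ 0.003  0.001 -1.   ] yang 107.3 w 0.0122 F [-1.4 -0.3  7.7]
```

```bash
python3 -m jog '[{"rx":0,"ry":0,"rz":0,"x":0,"y":0,"z":0.25,"jaw":-1},{"rx":0,"ry":0,"rz":0,"x":-0.1,"y":-0.4,"z":0,"jaw":-1},{"rx":0,"ry":0,"rz":0,"x":-0.1,"y":-0.4,"z":0,"jaw":-1},{"rx":0,"ry":0,"rz":0,"x":-0.1,"y":-0.4,"z":0,"jaw":-1},{"rx":0,"ry":0,"rz":0,"x":0,"y":0,"z":0.8,"jaw":-1},{"rx":0,"ry":0,"rz":0,"x":0,"y":0,"z":0.8,"jaw":-1},{"rx":0,"ry":0,"rz":0,"x":0.3,"y":-0.3,"z":0,"jaw":-1},{"rx":0,"ry":0,"rz":0,"x":0,"y":0,"z":0,"jaw":-1}]';  python3 - <<'E'
from h import *
o=st();f=grab_frame("top")[:,:,::-1];g=grab_frame("wrist")[:,:,::-1]
a=cv2.resize(f[130:290,130:290],(600,600),interpolation=cv2.INTER_CUBIC)
cv2.imwrite("pics/t5.png",a);cv2.imwrite("pics/w5.png",g)
E
```

```text
clock: 14.4
tcp_pos: [0.4454, 0.0845, 0.1813]
orientation: [-0.467, 3.106, -0.001]
contact_force: [-0.6, 0.8, -1.5]
grip_width: 0.0119
gripper_force: 78.5
t 14.4 tcp [0.4454 0.0845 0.1813] z [ 0.001 -0.001 -1.   ] yang 107.1 w 0.0119 F [-0.6  0.8 -1.5]
```

View pics/t5.png

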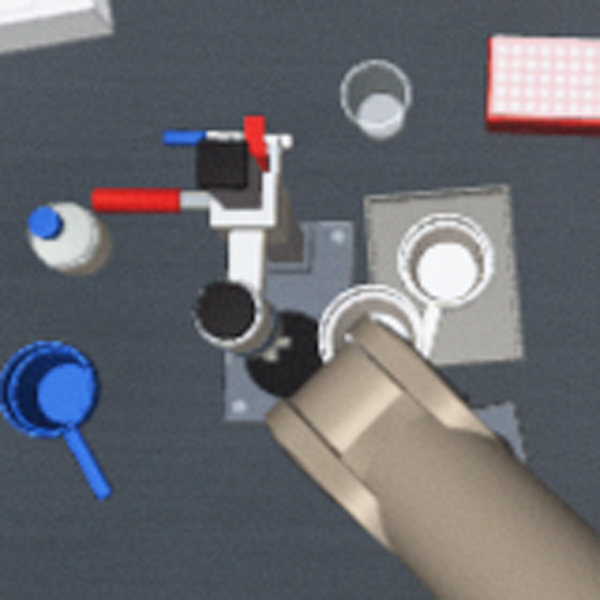

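Run:
```python
from h import *
from scipy.optimize import least_squares
def fit(pts,z):
    P=np.array([ray("top",u/3.75+130,v/3.75+130,z)[:2] for u,v in pts])
    s=least_squares(lambda c:np.hypot(*(P-c[:2]).T)-c[2],[*P.mean(0),.043]);return s.x.round(4),(s.fun*1e3).round(1)
print("held",fit([(319,335),(330,308),(350,290),(372,284),(398,290),(418,310)],.199))
print("base",fit([(398,260),(493,260),(446,214),(446,307)],.078))
print("pad",fit([(246,353),(285,397),(318,350),(256,380)],.015))
```

```text
held (array([0.527 , 0.1054, 0.0441]), array([ 0.5, -0.8, -0.1,  0.4,  0.4, -0.4]))
base (array([0.6118, 0.0491, 0.0437]), array([ 0.2,  0.2, -0.2, -0.2]))
pad (array([0.5238, 0.204 , 0.0348]), array([ 1.4,  1.5, -0.6, -2.4]))
```

```bash
python3 -m jog '[{"rx":0,"ry":0,"rz":0,"x":0.7,"y":-0.5,"z":0,"jaw":-1},{"rx":0,"ry":0,"rz":0,"x":0.72,"y":-0.47,"z":0,"jaw":-1},{"rx":0,"ry":0,"rz":0,"x":0,"y":0,"z":0,"jaw":-1},{"rx":0,"ry":0,"rz":0,"x":0,"y":0,"z":-0.5,"jaw":-1},{"rx":0,"ry":0,"rz":0,"x":0,"y":0,"z":-0.5,"jaw":-1},{"rx":0,"ry":0,"rz":0,"x":0,"y":0,"z":-0.4,"jaw":-1},{"rx":0,"ry":0,"rz":0,"x":0,"y":0,"z":0,"jaw":-1}]';  python3 - <<'E'
from h import *
o=st();f=grab_frame("top")[:,:,::-1];g=grab_frame("wrist")[:,:,::-1]
E
```

```text
clock: 15.38
tcp_pos: [0.5273, 0.0285, 0.0949]
orientation: [0.475, -3.101, -0.001]
contact_force: [-0.6, -0.2, -1.3]
grip_width: 0.0118
gripper_force: 78.5
t 15.38 tcp [0.5273 0.0285 0.0949] z [-0.004  0.    -1.   ] yang 107.4 w 0.0118 F [-0.6 -0.2 -1.3]
```

```bash
python3 -m jog '[{"rx":0,"ry":0,"rz":0,"x":0.05,"y":-0.03,"z":-0.1,"jaw":-1},{"rx":0,"ry":0,"rz":0,"x":0,"y":0,"z":0,"jaw":-1},{"rx":0,"ry":0,"rz":0,"x":0,"y":0,"z":-0.08,"jaw":-1},{"rx":0,"ry":0,"rz":0,"x":0,"y":0,"z":0,"jaw":-1}]';  python3 - <<'E'
from h import *
o=st();print(o['moment'])
E
```

```text
clock: 15.98
tcp_pos: [0.5325, 0.0262, 0.0853]
orientation: [0.473, -3.106, -0.001]
contact_force: [-0.5, 0.2, 1.5]
grip_width: 0.0116
gripper_force: 78.8
t 15.97 tcp [0.5325 0.0262 0.0853] z [-0.  0. -1.] yang 107.3 w 0.0116 F [-0.5  0.2  1.5]
[0.20825029 0.08408362 0.03435622]
```

```bash
python3 -m jog '[{"rx":0,"ry":0,"rz":0,"x":0,"y":0,"z":0,"jaw":0},{"rx":0,"ry":0,"rz":0,"x":0,"y":0,"z":0,"jaw":0},{"rx":0,"ry":0,"rz":0,"x":0,"y":0,"z":0.95,"jaw":0},{"rx":0,"ry":0,"rz":0,"x":0,"y":0,"z":1,"jaw":0},{"rx":0,"ry":0,"rz":-0.8,"x":-0.6,"y":-0.75,"z":0,"jaw":0},{"rx":0,"ry":0,"rz":-0.8,"x":-0.6,"y":-0.75,"z":0,"jaw":0},{"rx":0,"ry":0,"rz":-0.8,"x":-0.4,"y":-0.75,"z":0,"jaw":0},{"rx":0,"ry":0,"rz":0,"x":0,"y":-0.6,"z":0,"jaw":0}]';  python3 - <<'E'
from h import *
o=st();f=grab_frame("top")[:,:,::-1];g=grab_frame("wrist")[:,:,::-1]
cv2.imwrite("pics/w6.png",np.hstack([cv2.resize(f[150:250,190:290],(384,384),interpolation=cv2.INTER_CUBIC),g])[:, :800])
g2=np.hstack([cv2.resize(f[160:260,200:300],(288,288),interpolation=cv2.INTER_CUBIC),np.zeros((288,0,3),np.uint8)])
c=np.zeros((384,800,3),np.uint8);c[:288,:288]=g2;c[:,288:]=g;cv2.imwrite("pics/w6.png",c)
E
```

```text
clock: 16.98
tcp_pos: [0.4343, -0.1474, 0.2023]
orientation: [-0.189, -3.134, 0.004]
contact_force: [0.4, -0.3, 0.3]
grip_width: 0.0426
gripper_force: 0.0
t 16.98 tcp [ 0.4343 -0.1474  0.2023] z [-0.002 -0.003 -1.   ] yang 83.1 w 0.0426 F [ 0.4 -0.3  0.3]
```

View pics/w6.png

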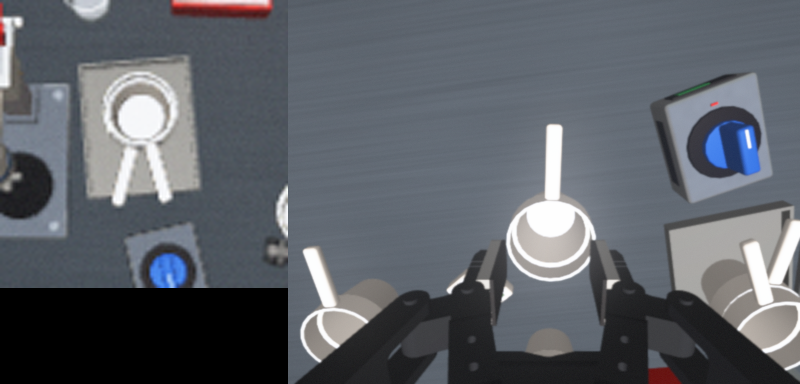

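The left crop shows the run beaker nested, with two handles under concentric rims. In the wrist view, C's handle runs from (266,126) to (265,198) and its rim centre is at (262,238).

Run:
```python
from h import *
for p,z in(((266,126),.073),((265,198),.073),((262,238),.074)): print(ray("wrist",*p,z))
a=ray("wrist",266,126,.073);b=ray("wrist",265,198,.073);d=(a-b);d/=np.hypot(*d[:2]);print(np.degrees(np.arctan2(*d[1::-1])),a-.022*d)
```

```text
[ 0.38758475 -0.13844881  0.073     ]
[ 0.45309771 -0.14715131  0.073     ]
[ 0.49332829 -0.1549096   0.074     ]
172.4333371407729 [ 0.40939318 -0.14134576  0.073     ]
```

```bash
python3 -m jog '[{"rx":0,"ry":0,"rz":0,"x":-0.35,"y":0.1,"z":-0.82,"jaw":0},{"rx":0,"ry":0,"rz":0,"x":0,"y":0,"z":-0.82,"jaw":0},{"rx":0,"ry":0,"rz":0,"x":0,"y":0,"z":-0.82,"jaw":0},{"rx":0,"ry":0,"rz":0,"x":0,"y":0,"z":0,"jaw":0},{"rx":0,"ry":0,"rz":0,"x":0,"y":0,"z":0,"jaw":-1},{"rx":0,"ry":0,"rz":0,"x":0,"y":0,"z":0,"jaw":-1},{"rx":0,"ry":0,"rz":0,"x":0,"y":0,"z":0,"jaw":-1},{"rx":0,"ry":0,"rz":0,"x":0,"y":0,"z":0,"jaw":-1}]' 80;  python3 -c "
from h import *
st()"
```

```text
clock: 18.08
tcp_pos: [0.4161, -0.1392, 0.0558]
orientation: [0.184, 3.135, -0.001]
contact_force: [-2.1, 0.8, 9.7]
grip_width: 0.0113
gripper_force: 81.7
t 18.07 tcp [ 0.4161 -0.1392  0.0558] z [ 0.001 -0.001 -1.   ] yang 83.3 w 0.0113 F [-2.1  0.8  9.7]
```

```bash
python3 -m jog '[{"rx":0,"ry":0,"rz":0,"x":0,"y":0,"z":0.8,"jaw":-1},{"rx":0,"ry":0,"rz":0,"x":0,"y":0,"z":0.8,"jaw":-1},{"rx":0,"ry":0,"rz":0,"x":0.2,"y":0,"z":0.8,"jaw":-1},{"rx":0,"ry":0,"rz":0,"x":0.45,"y":0.82,"z":0,"jaw":-1},{"rx":0,"ry":0,"rz":0,"x":0.45,"y":0.82,"z":0,"jaw":-1},{"rx":0,"ry":0,"rz":0,"x":0.45,"y":0.82,"z":0,"jaw":-1},{"rx":0,"ry":0,"rz":0,"x":0.4,"y":0.82,"z":0,"jaw":-1},{"rx":0,"ry":0,"rz":0,"x":0,"y":0,"z":0,"jaw":-1}]';  python3 - <<'E'
from h import *
o=st();f=grab_frame("top")[:,:,::-1];g=grab_frame("wrist")[:,:,::-1]
c=np.zeros((384,800,3),np.uint8);c[:288,:288]=cv2.resize(f[160:240,200:280],(288,288),interpolation=cv2.INTER_CUBIC);c[:,288:]=g;cv2.imwrite("pics/w7.png",c)
E
```

```text
clock: 19.08
tcp_pos: [0.533, 0.0636, 0.1997]
orientation: [0.171, 3.136, 0.006]
contact_force: [-0.4, -0.6, -1.0]
grip_width: 0.0121
gripper_force: 80.5
t 19.07 tcp [0.533  0.0636 0.1997] z [ 0.001  0.004 -1.   ] yang 83.8 w 0.0121 F [-0.4 -0.6 -1. ]
```

View pics/w7.png

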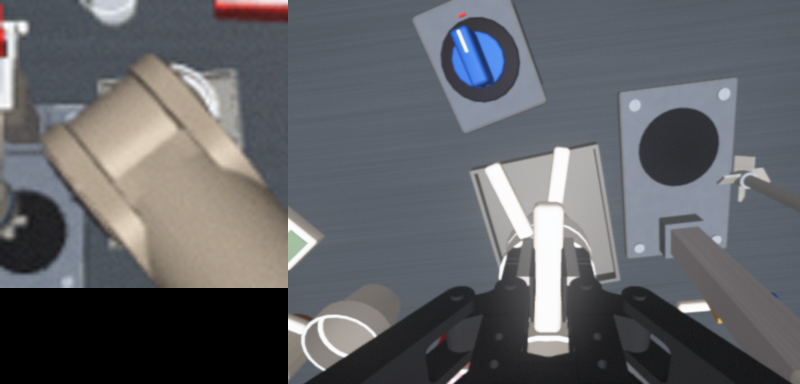

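Run:
```python
from h import *
print(proj("wrist",[.612,.048,.102]),proj("wrist",[.612,.048,.078]),proj("wrist",[.6125,.055,.218]))
print(ray("wrist",258.5,240,.102))
```

```text
[258.93128187 277.00556656] [258.97375794 262.7053984 ] [271.4824591  400.21065852]
[0.57523802 0.05192017 0.102     ]
```

Run:
```python
from h import *
o=st();R=Ro.from_rotvec(o["orientation"]).as_matrix();c=camera_params("wrist");print(np.round(R.T@np.array(c["R"]).T,3),R.T@(-np.array(c["R"]).T@c["t"]-o["tcp_pos"]))
for z in(.12,.2,.218):
  for d in(0,.08): print(z,d,proj("wrist",o["tcp_pos"]*[1,1,0]+[d*.994,-.108*d,z]))
```

```text
t 19.18 tcp [0.532  0.0581 0.1986] z [-0.001 -0.    -1.   ] yang 83.4 w 0.0119 F [ 0.5 -1.1 -0.9]
[[ 0.    -0.948 -0.318]
 [ 1.    -0.     0.001]
 [-0.001 -0.318  0.948]] [ 0.08055473 -0.00028539 -0.14288262]
0.12 0 [259.8253849  199.35632347]
0.12 0.08 [260.50219954 288.67476865]
0.2 0 [259.98308784 252.30461457]
0.2 0.08 [260.9155739 370.9597382]
0.218 0 [260.04167471 271.97498144]
0.218 0.08 [261.06000123 399.70897682]
```

The TCP had been lagging. It has settled, and the estimated beaker centre is (0.6115, 0.049), on target.

```bash
python3 -m jog '[{"rx":0,"ry":0,"rz":0,"x":0,"y":0,"z":-0.5,"jaw":-1},{"rx":0,"ry":0,"rz":0,"x":0,"y":0,"z":-0.5,"jaw":-1},{"rx":0,"ry":0,"rz":0,"x":0,"y":0,"z":-0.4,"jaw":-1},{"rx":0,"ry":0,"rz":0,"x":0,"y":0,"z":-0.07,"jaw":-1},{"rx":0,"ry":0,"rz":0,"x":0,"y":0,"z":0,"jaw":-1},{"rx":0,"ry":0,"rz":0,"x":0,"y":0,"z":0,"jaw":-1}]';  python3 - <<'E'
from h import *
o=st();print(o['moment'])
E
```

```text
clock: 19.92
tcp_pos: [0.5326, 0.057, 0.1111]
orientation: [0.185, 3.136, -0.001]
contact_force: [-0.4, 1.4, -0.8]
grip_width: 0.012
gripper_force: 80.2
t 19.93 tcp [0.5326 0.057  0.1111] z [ 0. -0. -1.] yang 83.2 w 0.012 F [-0.4  1.4 -0.8]
[0.45362599 0.15918846 0.12965487]
```

```bash
python3 -m jog '[{"rx":0,"ry":0,"rz":0,"x":0,"y":0,"z":-0.03,"jaw":-1},{"rx":0,"ry":0,"rz":0,"x":0,"y":0,"z":0,"jaw":0},{"rx":0,"ry":0,"rz":0,"x":0,"y":0,"z":0,"jaw":0},{"rx":0,"ry":0,"rz":0,"x":0,"y":0,"z":0.9,"jaw":0},{"rx":0,"ry":0,"rz":0,"x":0,"y":0,"z":0.9,"jaw":0},{"rx":0,"ry":0,"rz":0,"x":0,"y":-1,"z":0,"jaw":0},{"rx":0,"ry":0,"rz":0,"x":0,"y":-1,"z":0,"jaw":0},{"rx":0,"ry":0,"rz":0,"x":0,"y":-1,"z":0,"jaw":0}]'; python3 -m jog '[{"rx":0,"ry":0,"rz":0.2,"x":0,"y":-1,"z":0,"jaw":0},{"rx":0,"ry":0,"rz":0.2,"x":0,"y":-1,"z":0,"jaw":0},{"rx":0,"ry":0,"rz":0.2,"x":0,"y":-0.9,"z":0,"jaw":0},{"rx":0,"ry":0,"rz":0,"x":0,"y":-0.8,"z":0,"jaw":0},{"rx":0,"ry":0,"rz":0,"x":0,"y":-0.8,"z":0,"jaw":0},{"rx":0,"ry":0,"rz":0,"x":0,"y":0,"z":0,"jaw":0},{"rx":0,"ry":0,"rz":0,"x":0,"y":0,"z":0,"jaw":0}]';  python3 - <<'E'
from h import *
o=st();f=grab_frame("top")[:,:,::-1];g=grab_frame("wrist")[:,:,::-1]
c=np.zeros((384,800,3),np.uint8);c[:288,:288]=cv2.resize(f[160:240,200:280],(288,288),interpolation=cv2.INTER_CUBIC);c[:,288:]=g;cv2.imwrite("pics/w8.png",c)
E
```

```text
clock: 20.92
tcp_pos: [0.5323, -0.1246, 0.217]
orientation: [0.184, 3.136, -0.001]
contact_force: [-0.0, 0.3, -0.5]
grip_width: 0.0429
gripper_force: 0.0
clock: 21.8
tcp_pos: [0.5323, -0.3918, 0.2165]
orientation: [-0.02, -3.141, -0.001]
contact_force: [-0.1, 0.8, -0.1]
grip_width: 0.0427
gripper_force: 0.0
t 21.8 tcp [ 0.5323 -0.3918  0.2165] z [-0.001  0.001 -1.   ] yang 89.3 w 0.0427 F [-0.1  0.8 -0.1]
```

View pics/w8.png

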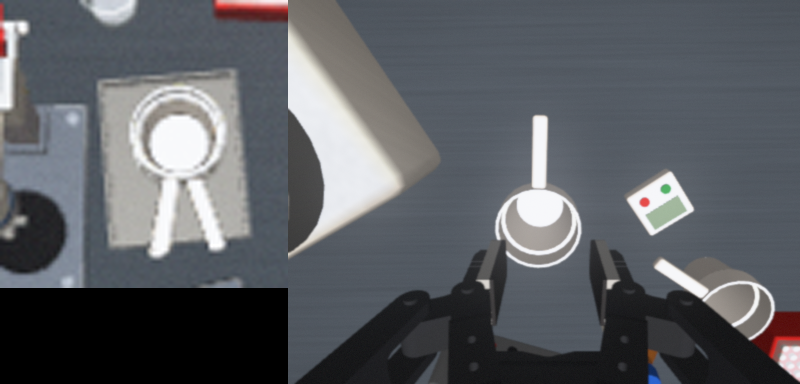

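The stack is still concentric. B's handle runs from (252,116) to (252,187), with the rim centre at (250,226).

Run:
```python
from h import *
a=ray("wrist",252,116,.073);b=ray("wrist",252,187,.073);d=(a-b);d/=np.hypot(*d[:2]);print(np.degrees(np.arctan2(*d[1::-1])),a,b,a-.022*d,ray("wrist",250,226,.074))
print("A",[ray("wrist",u-288,v,.073) for u,v in((658,263),(705,295))],ray("wrist",738-288,304,.074))
```

```text
178.96828542094303 [ 0.47647278 -0.39714541  0.073     ] [ 0.54369298 -0.39835596  0.073     ] [ 0.49846921 -0.39754154  0.073     ] [ 0.58469628 -0.40109253  0.074     ]
A [array([ 0.62941095, -0.27501159,  0.073     ]), array([ 0.67025409, -0.21914737,  0.073     ])] [ 0.6817677  -0.18134845  0.074     ]
```

```bash
python3 -m jog '[{"rx":0,"ry":0,"rz":0,"x":-0.53,"y":-0.1,"z":-0.8,"jaw":0},{"rx":0,"ry":0,"rz":0,"x":0,"y":0,"z":-0.93,"jaw":0},{"rx":0,"ry":0,"rz":0,"x":0,"y":0,"z":-0.95,"jaw":0},{"rx":0,"ry":0,"rz":0,"x":0,"y":0,"z":0,"jaw":0},{"rx":0,"ry":0,"rz":0,"x":0,"y":0,"z":0,"jaw":-1},{"rx":0,"ry":0,"rz":0,"x":0,"y":0,"z":0,"jaw":-1},{"rx":0,"ry":0,"rz":0,"x":0,"y":0,"z":0,"jaw":-1},{"rx":0,"ry":0,"rz":0,"x":0,"y":0,"z":0,"jaw":-1}]' 80;  python3 -c "
from h import *
st()"
```

```text
clock: 22.9
tcp_pos: [0.5018, -0.3987, 0.0583]
orientation: [0.019, 3.139, -0.003]
contact_force: [-1.3, 1.1, 7.8]
grip_width: 0.0115
gripper_force: 79.5
t 22.9 tcp [ 0.5018 -0.3987  0.0583] z [ 0.002 -0.002 -1.   ] yang 89.3 w 0.0115 F [-1.3  1.1  7.8]
```

```bash
python3 -m jog '[{"rx":0,"ry":0,"rz":0,"x":0,"y":0,"z":0.9,"jaw":-1},{"rx":0,"ry":0,"rz":0,"x":0,"y":0,"z":0.9,"jaw":-1},{"rx":0,"ry":0,"rz":0,"x":0,"y":0,"z":0.9,"jaw":-1},{"rx":0,"ry":0,"rz":0.4,"x":0,"y":0.9,"z":0,"jaw":-1},{"rx":0,"ry":0,"rz":0.4,"x":0,"y":0.9,"z":0,"jaw":-1},{"rx":0,"ry":0,"rz":0.4,"x":0,"y":0.9,"z":0,"jaw":-1},{"rx":0,"ry":0,"rz":0.4,"x":0,"y":0.9,"z":0,"jaw":-1},{"rx":0,"ry":0,"rz":0,"x":0.25,"y":0.9,"z":0,"jaw":-1}]'; python3 -m jog '[{"rx":0,"ry":0,"rz":0,"x":0.25,"y":0.9,"z":0,"jaw":-1},{"rx":0,"ry":0,"rz":0,"x":0,"y":0.9,"z":0,"jaw":-1},{"rx":0,"ry":0,"rz":0,"x":0,"y":0.6,"z":0,"jaw":-1},{"rx":0,"ry":0,"rz":0,"x":0,"y":0,"z":0,"jaw":-1},{"rx":0,"ry":0,"rz":0,"x":0,"y":0,"z":0,"jaw":-1}]';  python3 - <<'E'
from h import *
o=st();a=np.radians(np.degrees(np.arctan2(*Ro.from_rotvec(o["orientation"]).as_matrix()[1::-1,1]))-90)
print("centre",o["tcp_pos"][:2]+.083*np.array([np.cos(a),np.sin(a)]))
E
```

```text
clock: 23.9
tcp_pos: [0.5147, -0.1273, 0.2183]
orientation: [0.418, -3.113, 0.003]
contact_force: [1.4, -0.0, -1.6]
grip_width: 0.0114
gripper_force: 78.5
clock: 24.52
tcp_pos: [0.5306, 0.015, 0.2181]
orientation: [0.417, -3.113, 0.002]
contact_force: [0.1, -1.0, -1.8]
grip_width: 0.0122
gripper_force: 78.5
t 24.52 tcp [0.5306 0.015  0.2181] z [-0.    -0.001 -1.   ] yang 105.3 w 0.0122 F [ 0.1 -1.  -1.8]
centre [0.61062295 0.03683274]
```

```bash
python3 -m jog '[{"rx":0,"ry":0,"rz":0,"x":0.03,"y":0.2,"z":0,"jaw":-1},{"rx":0,"ry":0,"rz":0,"x":0,"y":0,"z":-0.5,"jaw":-1},{"rx":0,"ry":0,"rz":0,"x":0,"y":0,"z":-0.5,"jaw":-1},{"rx":0,"ry":0,"rz":0,"x":0,"y":0,"z":-0.3,"jaw":-1},{"rx":0,"ry":0,"rz":0,"x":0,"y":0,"z":-0.08,"jaw":-1},{"rx":0,"ry":0,"rz":0,"x":0,"y":0,"z":0,"jaw":-1},{"rx":0,"ry":0,"rz":0,"x":0,"y":0,"z":0,"jaw":-1}]';  python3 - <<'E'
from h import *
o=st();print(o['moment'])
E
```

```text
clock: 25.4
tcp_pos: [0.5328, 0.0278, 0.1359]
orientation: [-0.417, 3.113, -0.0]
contact_force: [-1.8, -0.8, 1.0]
grip_width: 0.0119
gripper_force: 78.7
t 25.4 tcp [0.5328 0.0278 0.1359] z [ 0.001  0.    -1.   ] yang 105.3 w 0.0119 F [-1.8 -0.8  1. ]
[-0.14188139  0.34769137 -0.00958542]
```

```bash
python3 -m jog '[{"rx":0,"ry":0,"rz":0,"x":0,"y":0,"z":0,"jaw":0},{"rx":0,"ry":0,"rz":0,"x":0,"y":0,"z":0,"jaw":0},{"rx":0,"ry":0,"rz":0,"x":0,"y":0,"z":0.9,"jaw":0},{"rx":0,"ry":0,"rz":-1,"x":0,"y":0,"z":0.8,"jaw":0},{"rx":0,"ry":0,"rz":-1,"x":0.2,"y":-0.5,"z":0,"jaw":0},{"rx":0,"ry":0,"rz":-1,"x":0.2,"y":-0.5,"z":0,"jaw":0},{"rx":0,"ry":0,"rz":-1,"x":0.2,"y":-0.5,"z":0,"jaw":0},{"rx":0,"ry":0,"rz":-1,"x":0.2,"y":-0.5,"z":0,"jaw":0}]'; python3 -m jog '[{"rx":0,"ry":0,"rz":-1,"x":0.2,"y":-0.5,"z":0,"jaw":0},{"rx":0,"ry":0,"rz":-1,"x":0.2,"y":-0.5,"z":0,"jaw":0},{"rx":0,"ry":0,"rz":-1,"x":0.2,"y":-0.5,"z":0,"jaw":0},{"rx":0,"ry":0,"rz":-1,"x":0.2,"y":-0.5,"z":0,"jaw":0},{"rx":0,"ry":0,"rz":-1,"x":0.2,"y":-0.5,"z":0,"jaw":0},{"rx":0,"ry":0,"rz":-1,"x":0,"y":-0.2,"z":0,"jaw":0},{"rx":0,"ry":0,"rz":-1,"x":0,"y":0,"z":0,"jaw":0},{"rx":0,"ry":0,"rz":-1,"x":0,"y":0,"z":0,"jaw":0}]';python3 -m jog '[{"rx":0,"ry":0,"rz":-0.9,"x":0,"y":0,"z":0,"jaw":0},{"rx":0,"ry":0,"rz":0,"x":0,"y":0,"z":0,"jaw":0}]';  python3 - <<'E'
from h import *
o=st();f=grab_frame("top")[:,:,::-1];g=grab_frame("wrist")[:,:,::-1]
c=np.zeros((384,800,3),np.uint8);c[:288,:288]=cv2.resize(f[160:240,200:280],(288,288),interpolation=cv2.INTER_CUBIC);c[:,288:]=g;cv2.imwrite("pics/w9.png",c)
E
```

```text
clock: 26.4
tcp_pos: [0.581, -0.0932, 0.2374]
orientation: [0.945, 2.996, 0.001]
contact_force: [1.0, 0.1, -0.3]
grip_width: 0.0427
gripper_force: 0.0
clock: 27.4
tcp_pos: [0.6406, -0.2543, 0.237]
orientation: [-2.65, -1.687, -0.002]
contact_force: [-0.6, -0.3, -0.4]
grip_width: 0.0426
gripper_force: 0.0
clock: 27.65
tcp_pos: [0.6406, -0.254, 0.2372]
orientation: [2.768, 1.484, 0.001]
contact_force: [-0.6, 0.3, -0.0]
grip_width: 0.0432
gripper_force: 0.0
t 27.65 tcp [ 0.6406 -0.254   0.2372] z [ 0.001  0.    -1.   ] yang -33.6 w 0.0432 F [-0.6  0.3 -0. ]
```

View pics/w9.png

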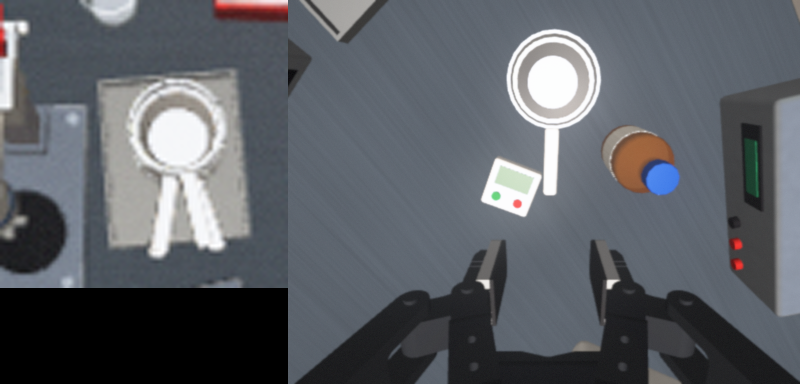

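The left crop shows three beakers nested concentrically on the base. A's handle runs from (264,130) to (261,193), with the rim centre at (266,79). The timer lies flat beside it and the bottle is clear.

Run:
```python
from h import *
a=ray("wrist",261,194,.073);b=ray("wrist",264,129,.073);d=(a-b);d/=np.hypot(*d[:2]);print(np.degrees(np.arctan2(*d[1::-1])),a,b,a-.022*d,ray("wrist",265.5,79,.074))
```

```text
-125.92990896879377 [ 0.62997395 -0.27467724  0.073     ] [ 0.6694214  -0.22024258  0.073     ] [ 0.64288345 -0.25686306  0.073     ] [ 0.69577231 -0.18256994  0.074     ]
```

```bash
python3 -m jog '[{"rx":0,"ry":0,"rz":-0.2,"x":0.04,"y":-0.05,"z":-0.9,"jaw":0},{"rx":0,"ry":0,"rz":0,"x":0,"y":0,"z":-0.9,"jaw":0},{"rx":0,"ry":0,"rz":0,"x":0,"y":0,"z":-0.9,"jaw":0},{"rx":0,"ry":0,"rz":0,"x":0,"y":0,"z":-0.35,"jaw":0},{"rx":0,"ry":0,"rz":0,"x":0,"y":0,"z":0,"jaw":-1},{"rx":0,"ry":0,"rz":0,"x":0,"y":0,"z":0,"jaw":-1},{"rx":0,"ry":0,"rz":0,"x":0,"y":0,"z":0,"jaw":-1},{"rx":0,"ry":0,"rz":0,"x":0,"y":0,"z":0,"jaw":-1}]' 80;  python3 -c "
from h import *
st()"
```

```text
clock: 28.75
tcp_pos: [0.6439, -0.2579, 0.0559]
orientation: [2.794, 1.432, 0.004]
contact_force: [-0.3, -1.5, 2.1]
grip_width: 0.0117
gripper_force: 79.7
t 28.75 tcp [ 0.6439 -0.2579  0.0559] z [ 0.003 -0.001 -1.   ] yang -35.7 w 0.0117 F [-0.3 -1.5  2.1]
```

```bash
python3 -m jog '[{"rx":0,"ry":0,"rz":0,"x":0,"y":0,"z":0.95,"jaw":-1},{"rx":0,"ry":0,"rz":0,"x":0,"y":0,"z":1,"jaw":-1},{"rx":0,"ry":0,"rz":0,"x":0,"y":0,"z":1,"jaw":-1},{"rx":0,"ry":0,"rz":0,"x":-0.28,"y":0.78,"z":0,"jaw":-1},{"rx":0,"ry":0,"rz":0,"x":-0.28,"y":0.78,"z":0,"jaw":-1},{"rx":0,"ry":0,"rz":0,"x":-0.28,"y":0.78,"z":0,"jaw":-1},{"rx":0,"ry":0,"rz":0,"x":-0.28,"y":0.78,"z":0,"jaw":-1},{"rx":0,"ry":0,"rz":0,"x":-0.28,"y":0.78,"z":0,"jaw":-1}]';python3 -m jog '[{"rx":0,"ry":0,"rz":0,"x":0,"y":0,"z":0,"jaw":-1},{"rx":0,"ry":0,"rz":0,"x":0,"y":0,"z":0,"jaw":-1}]'
python3 - <<'E'
from h import *
o=st();a=np.arctan2(*Ro.from_rotvec(o["orientation"]).as_matrix()[1::-1,1])+np.pi/2
print("centre",o["tcp_pos"][:2]+.091*np.array([np.cos(a),np.sin(a)]))
f=grab_frame("top")[:,:,::-1];g=grab_frame("wrist")[:,:,::-1]
c=np.zeros((384,800,3),np.uint8);c[:288,:288]=cv2.resize(f[160:240,200:280],(288,288),interpolation=cv2.INTER_CUBIC);c[:,288:]=g;cv2.imwrite("pics/w10.png",c)
E
```

```text
clock: 29.75
tcp_pos: [0.558, -0.0218, 0.2317]
orientation: [2.795, 1.433, 0.001]
contact_force: [0.5, 1.3, -1.0]
grip_width: 0.0119
gripper_force: 79.3
clock: 30.0
tcp_pos: [0.5589, -0.0238, 0.2315]
orientation: [2.794, 1.433, 0.001]
contact_force: [0.4, -0.3, -1.5]
grip_width: 0.0119
gripper_force: 79.3
t 30.0 tcp [ 0.5589 -0.0238  0.2315] z [ 0.001 -0.001 -1.   ] yang -35.7 w 0.0119 F [ 0.4 -0.3 -1.5]
centre [0.61198794 0.050112  ]
```

View pics/w10.png

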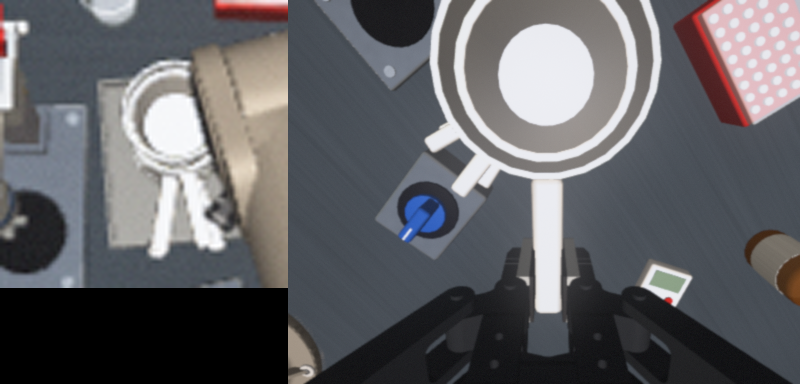

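The held rim's centre is at about (257,63) in the wrist view.

```bash
python3 - <<'E'
from h import *
print(ray("wrist",257,63,.2495))
E
python3 -m jog '[{"rx":0,"ry":0,"rz":0,"x":0,"y":0,"z":-0.5,"jaw":-1},{"rx":0,"ry":0,"rz":0,"x":0,"y":0,"z":-0.5,"jaw":-1},{"rx":0,"ry":0,"rz":0,"x":0,"y":0,"z":-0.15,"jaw":-1},{"rx":0,"ry":0,"rz":0,"x":0,"y":0,"z":-0.05,"jaw":-1},{"rx":0,"ry":0,"rz":0,"x":0,"y":0,"z":0,"jaw":-1},{"rx":0,"ry":0,"rz":0,"x":0,"y":0,"z":0,"jaw":-1}]';  python3 - <<'E'
from h import *
o=st();print(o['moment'])
E
```

```text
[0.61221903 0.04874695 0.2495    ]
clock: 30.85
tcp_pos: [0.5594, -0.0234, 0.16]
orientation: [2.795, 1.433, 0.003]
contact_force: [1.3, -0.4, -0.8]
grip_width: 0.0119
gripper_force: 79.3
t 30.85 tcp [ 0.5594 -0.0234  0.16  ] z [ 0.002 -0.    -1.   ] yang -35.7 w 0.0119 F [ 1.3 -0.4 -0.8]
[-0.13712485 -0.25245824 -0.10917262]
```

```bash
python3 -m jog '[{"rx":0,"ry":0,"rz":0,"x":0,"y":0,"z":-0.05,"jaw":-1},{"rx":0,"ry":0,"rz":0,"x":0,"y":0,"z":0,"jaw":0},{"rx":0,"ry":0,"rz":0,"x":0,"y":0,"z":0,"jaw":0},{"rx":0,"ry":0,"rz":0,"x":0,"y":0,"z":0.8,"jaw":0},{"rx":0,"ry":0,"rz":0,"x":-0.6,"y":0,"z":0.5,"jaw":0},{"rx":0,"ry":0,"rz":1,"x":-0.8,"y":0,"z":0,"jaw":0},{"rx":0,"ry":0,"rz":1,"x":-0.75,"y":0.3,"z":0,"jaw":0},{"rx":0,"ry":0,"rz":1,"x":0,"y":0.6,"z":0,"jaw":0}]';python3 -m jog '[{"rx":0,"ry":0,"rz":1,"x":0,"y":0.6,"z":0,"jaw":0},{"rx":0,"ry":0,"rz":1,"x":0,"y":0.6,"z":0,"jaw":0},{"rx":0,"ry":0,"rz":1,"x":0,"y":0.6,"z":0,"jaw":0},{"rx":0,"ry":0,"rz":1,"x":0,"y":0.6,"z":0,"jaw":0},{"rx":0,"ry":0,"rz":1,"x":0,"y":0.6,"z":0,"jaw":0},{"rx":0,"ry":0,"rz":1,"x":0,"y":0.6,"z":0,"jaw":0},{"rx":0,"ry":0,"rz":1,"x":0,"y":0.6,"z":0,"jaw":0},{"rx":0,"ry":0,"rz":1,"x":0,"y":0.6,"z":0,"jaw":0}]';  python3 - <<'E'
from h import *
st()
E
```

```text
clock: 31.85
tcp_pos: [0.4266, 0.0293, 0.2337]
orientation: [2.326, 2.11, -0.005]
contact_force: [2.0, 0.7, 0.7]
grip_width: 0.0429
gripper_force: 0.0
clock: 32.85
tcp_pos: [0.4297, 0.3197, 0.2341]
orientation: [-0.421, -3.113, 0.0]
contact_force: [-0.2, 0.1, 0.4]
grip_width: 0.0431
gripper_force: 0.0
t 32.85 tcp [0.4297 0.3197 0.2341] z [-0. -0. -1.] yang 74.6 w 0.0431 F [-0.2  0.1  0.4]
```

```bash
python3 -m jog '[{"rx":0,"ry":0,"rz":1,"x":0,"y":0.4,"z":0,"jaw":0},{"rx":0,"ry":0,"rz":1,"x":0,"y":0.3,"z":0,"jaw":0},{"rx":0,"ry":0,"rz":1,"x":0,"y":0,"z":0,"jaw":0},{"rx":0,"ry":0,"rz":1,"x":0,"y":0,"z":0,"jaw":0},{"rx":0,"ry":0,"rz":0.6,"x":0,"y":0,"z":0,"jaw":0},{"rx":0,"ry":0,"rz":0,"x":0,"y":0,"z":0,"jaw":0}]';  python3 - <<'E'
from h import *
st()
f=grab_frame("top")[:,:,::-1];g=grab_frame("wrist")[:,:,::-1]
c=np.zeros((384,800,3),np.uint8);c[:288,:288]=cv2.resize(f[140:240,180:280],(288,288),interpolation=cv2.INTER_CUBIC);c[:,288:]=g;cv2.imwrite("pics/w11.png",c)
E
```

```text
clock: 33.6
tcp_pos: [0.4297, 0.3606, 0.2339]
orientation: [0.819, -3.032, -0.0]
contact_force: [-0.1, 0.4, -0.0]
grip_width: 0.0431
gripper_force: 0.0
t 33.6 tcp [0.4297 0.3606 0.2339] z [-0.001 -0.    -1.   ] yang 120.2 w 0.0431 F [-0.1  0.4 -0. ]
```

View pics/w11.png

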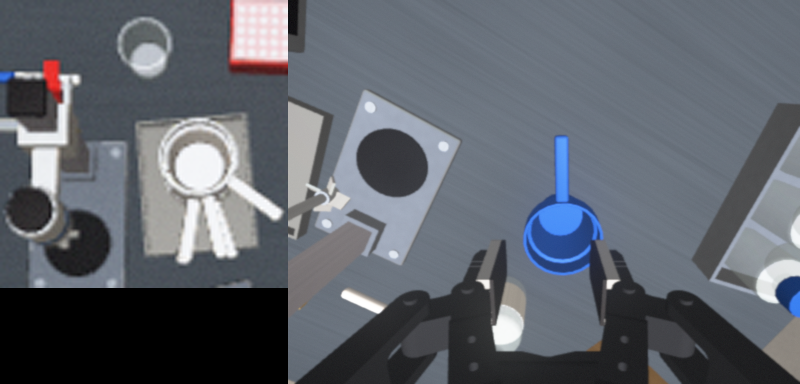

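The stack looks concentric. Blue's handle runs from (273,137) to (274,200), with the rim centre at (275,234). The pad's centre is at about (104,163).

Run:
```python
from h import *
a=ray("wrist",273,137,.073);b=ray("wrist",274,200,.073);d=(a-b);d/=np.hypot(*d[:2]);c=ray("wrist",275,234,.074);print(np.degrees(np.arctan2(*d[1::-1])),a,b,a-.022*d,c,np.hypot(*(c-a)[:2]))
P=np.array([ray("wrist",u-288,v,.015)[:2] for u,v in((356,163),(428,163),(392,127),(392,198))]);print("pad",P,P.mean(0))
print("bolts",[ray("wrist",u-288,v,.012)[:2] for u,v in((370,107),(443,147),(393,254),(326,224))])
```

```text
-148.1424929484309 [0.39333219 0.35360432 0.073     ] [0.44898956 0.38819074 0.073     ] [0.41201818 0.36521611 0.073     ] [0.48168    0.40904526 0.074     ] 0.10430260470541107
pad [[0.54921488 0.16432061]
 [0.50600461 0.23867781]
 [0.48754933 0.18604838]
 [0.56957136 0.21768065]] [0.52808505 0.20168186]
bolts [array([0.4799834 , 0.15513367]), array([0.48032068, 0.24568621]), array([0.64547826, 0.24685256]), array([0.64754731, 0.15636445])]
```

```bash
python3 -m jog '[{"rx":0,"ry":0,"rz":0.15,"x":-0.3,"y":0.08,"z":-0.9,"jaw":0},{"rx":0,"ry":0,"rz":0,"x":0,"y":0,"z":-0.9,"jaw":0},{"rx":0,"ry":0,"rz":0,"x":0,"y":0,"z":-0.9,"jaw":0},{"rx":0,"ry":0,"rz":0,"x":0,"y":0,"z":-0.3,"jaw":0},{"rx":0,"ry":0,"rz":0,"x":0,"y":0,"z":0,"jaw":-1},{"rx":0,"ry":0,"rz":0,"x":0,"y":0,"z":0,"jaw":-1},{"rx":0,"ry":0,"rz":0,"x":0,"y":0,"z":0,"jaw":-1},{"rx":0,"ry":0,"rz":0,"x":0,"y":0,"z":0,"jaw":-1}]' 80;  python3 -c "
from h import *
st()"
```

```text
clock: 34.7
tcp_pos: [0.4121, 0.3664, 0.0555]
orientation: [-0.86, 3.02, 0.002]
contact_force: [-2.1, -0.3, 5.0]
grip_width: 0.0118
gripper_force: 79.4
t 34.7 tcp [0.4121 0.3664 0.0555] z [ 0.001  0.002 -1.   ] yang 121.8 w 0.0118 F [-2.1 -0.3  5. ]
```

I've used all my picture views, so the held blue beaker is located with image code.

```bash
cat > bl.py <<'E'
from h import *
from scipy.optimize import least_squares
def blue(zr,guess):
    f=grab_frame("top").astype(int);m=((f[:,:,2]>f[:,:,0]*1.6+15)&(f[:,:,2]>60)).astype(np.uint8)
    c=camera_params("top");C=-np.array(c["R"]).T@c["t"]
    n,l,s,_=cv2.connectedComponentsWithStats(m)
    u,v=proj("top",[*guess,zr]);
    yy,xx=np.nonzero(m);k=np.hypot(xx-u,yy-v)<22;mm=np.zeros_like(m);mm[yy[k],xx[k]]=1
    ct=max(cv2.findContours(mm,cv2.RETR_EXTERNAL,cv2.CHAIN_APPROX_NONE)[0],key=len)[:,0]
    P=np.array([ray("top",a,b,zr)[:2] for a,b in ct]);g=np.array(guess)
    rad=np.hypot(*(P-g).T);away=((P-g)@(g-C[:2]))/np.hypot(*(g-C[:2]))/rad>-.1
    P=P[away&(rad<.056)]
    s=least_squares(lambda q:np.hypot(*(P-q).T)-.0435+.0012,g,loss="soft_l1",f_scale=.001)
    return s.x.round(4),len(P),np.median(abs(s.fun)).round(4)
E
python3 - <<'E'
from bl import *
o=st();x,n,e=blue(.074,(.486,.412));v=x-o["tcp_pos"][:2];print(x,n,e,"d",np.hypot(*v),np.degrees(np.arctan2(v[1],v[0])))
E
```

```text
t 34.7 tcp [0.4121 0.3664 0.0555] z [ 0.001  0.002 -1.   ] yang 121.8 w 0.0118 F [-2.1 -0.3  5. ]
[0.4922 0.4106] 37 0.0025 d 0.09148625951156215 28.900096458463967
```

```bash
python3 -m jog '[{"rx":0,"ry":0,"rz":0,"x":0,"y":0,"z":0.48,"jaw":-1},{"rx":0,"ry":0,"rz":-0.45,"x":0.1,"y":-0.8,"z":0,"jaw":-1},{"rx":0,"ry":0,"rz":-0.45,"x":0.1,"y":-0.8,"z":0,"jaw":-1},{"rx":0,"ry":0,"rz":-0.45,"x":0.1,"y":-0.8,"z":0,"jaw":-1},{"rx":0,"ry":0,"rz":-0.33,"x":0.15,"y":-0.5,"z":0,"jaw":-1},{"rx":0,"ry":0,"rz":0,"x":0,"y":0,"z":0,"jaw":-1},{"rx":0,"ry":0,"rz":0,"x":0,"y":0,"z":0,"jaw":-1}]';  python3 - <<'E'
from bl import *
o=st();a=np.arctan2(*Ro.from_rotvec(o["orientation"]).as_matrix()[1::-1,1])-np.pi/2
c=o["tcp_pos"][:2]+.089*np.array([np.cos(a),np.sin(a)]);print("centre",c)
print(blue(o["tcp_pos"][2]-.0555+.074,c))
E
```

```text
clock: 35.62
tcp_pos: [0.4388, 0.1921, 0.0832]
orientation: [-0.411, 3.115, 0.001]
contact_force: [-0.2, -0.1, -1.7]
grip_width: 0.0121
gripper_force: 78.6
t 35.62 tcp [0.4388 0.1921 0.0832] z [-0.     0.001 -1.   ] yang 105.0 w 0.0121 F [-0.2 -0.1 -1.7]
centre [0.52476686 0.21513786]
(array([0.5217, 0.184 ]), 14, np.float64(0.0022))
```

```bash
python3 -m jog '[{"rx":0,"ry":0,"rz":0,"x":0.07,"y":-0.25,"z":0,"jaw":-1},{"rx":0,"ry":0,"rz":0,"x":0,"y":0,"z":-0.1,"jaw":-1},{"rx":0,"ry":0,"rz":0,"x":0,"y":0,"z":-0.08,"jaw":-1},{"rx":0,"ry":0,"rz":0,"x":0,"y":0,"z":0,"jaw":-1},{"rx":0,"ry":0,"rz":0,"x":0,"y":0,"z":0,"jaw":-1}]';  python3 - <<'E'
from bl import *
o=st();a=np.arctan2(*Ro.from_rotvec(o["orientation"]).as_matrix()[1::-1,1])-np.pi/2
c=o["tcp_pos"][:2]+.089*np.array([np.cos(a),np.sin(a)]);print("centre",c)
E
```

```text
clock: 36.3
tcp_pos: [0.4429, 0.1769, 0.0721]
orientation: [0.411, -3.114, -0.001]
contact_force: [-0.0, -0.2, -0.8]
grip_width: 0.0117
gripper_force: 78.7
t 36.3 tcp [0.4429 0.1769 0.0721] z [-0.001  0.    -1.   ] yang 105.0 w 0.0117 F [-0.  -0.2 -0.8]
centre [0.5288613 0.1999902]
```

```bash
python3 -m jog '[{"rx":0,"ry":0,"rz":0,"x":0,"y":0,"z":-0.02,"jaw":-1},{"rx":0,"ry":0,"rz":0,"x":0,"y":0,"z":0,"jaw":0},{"rx":0,"ry":0,"rz":0,"x":0,"y":0,"z":0,"jaw":0},{"rx":0,"ry":0,"rz":0,"x":0,"y":0,"z":0.7,"jaw":0},{"rx":0,"ry":0,"rz":0,"x":0,"y":0,"z":0.9,"jaw":0},{"rx":0,"ry":0,"rz":0,"x":0,"y":0,"z":0.9,"jaw":0},{"rx":0,"ry":0,"rz":0,"x":0,"y":0,"z":0,"jaw":0},{"rx":0,"ry":0,"rz":0,"x":0,"y":0,"z":0,"jaw":0}]';  python3 - <<'E'
from bl import *
o=st();f=grab_frame("wrist").astype(int)
m=((f[:,:,2]>f[:,:,0]*1.6+15)&(f[:,:,2]>60)).astype(np.uint8)
n,l,s,c=cv2.connectedComponentsWithStats(m)
for i in range(1,n):
    if s[i,4]>150: print(s[i],c[i].round(0))
print("pred rim ext",[proj("wrist",[.529+dx,.2+dy,.089]).round(0) for dx,dy in((.0435,0),(-.0435,0),(0,.0435),(0,-.0435))],"end",proj("wrist",[.529-.109,.2-.0292,.088]))
np.save("m.npy",m)
for r in range(100,330,8):
    x=np.nonzero(m[r,180:345])[0]
    if len(x): print(r,x.min()+180,x.max()+180,len(x))
E
```

```text
clock: 37.3
tcp_pos: [0.4429, 0.176, 0.2206]
orientation: [0.409, -3.114, 0.001]
contact_force: [0.1, -0.6, -0.1]
grip_width: 0.0425
gripper_force: 0.0
t 37.3 tcp [0.4429 0.176  0.2206] z [-0.    -0.001 -1.   ] yang 105.0 w 0.0425 F [ 0.1 -0.6 -0.1]
[  71   86   54   53 2158] [ 97. 112.]
[ 218  153   85  147 6143] [260. 243.]
pred rim ext [array([250., 300.]), array([273., 227.]), array([302., 275.]), array([219., 256.])] end [261.34540287 155.27218226]
156 253 268 16
164 253 268 16
172 253 268 16
180 254 268 15
188 254 267 14
196 254 267 14
204 253 268 16
212 250 271 22
220 240 281 42
228 231 291 61
236 226 295 70
244 223 299 77
252 220 302 83
260 218 301 84
268 218 301 84
276 221 301 69
284 226 296 40
292 235 286 26
```

Run:
```python
from h import *
print(ray("top",180+199/2.88,140+158/2.88,.174))
f=grab_frame("top").astype(int);m=(f[:,:,0]>150)&(f[:,:,1]<70)
print("red", [ (proj("top",[.628,y,.26])).round(1) for y in(.253,.323)],[ (proj("top",[.628,y,.17])).round(1) for y in(.253,.323)])
yy,xx=np.nonzero(m[170:205,140:200]);print(xx.min()+140,xx.max()+140,np.median(yy[xx<38])+170)
```

```text
[0.61132164 0.04611524 0.174     ]
red [array([179.7, 183.5]), array([156.3, 183.1])] [array([185.2, 189. ]), array([163.6, 188.7])]
154 199 183.0
```

The head is up (handle row 183, as expected for the upper notch), the stack lines up and the blue beaker is centred. Handing in.

```bash
python3 -c "
from bench import r
print(r.hand_in())"
```

```text
the job is handed in; nothing more can be done
None
```

I handed the job in at about 37 s of robot time; the hand-in gave no verdict. My last checks showed the knob off, the head in the upper notch, all the whites nested in the tray beaker and the blue beaker centred on the pad.

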